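# Hold the tea strainer over the tumbler on the scale

## Robot

A 6-joint arm with a two-finger parallel gripper is mounted at the origin on the work surface. World frame = base frame: x ahead of the robot, y to its left, z up, the work surface at z = 0. Lengths are in m, angles in rad, forces in N, time in s.
With the tool pointing down it reaches from about 0.375 to 0.975 m from the base axis. Payload 3.8 kg.
Tool frame: the origin (TCP) lies at the very end of the fingers, on their centre line; the grasp point (between the pads) lies 19 mm behind it; z points along the fingers, y is the direction in which the jaws open and shut (so a half turn about z gives the same grasp; the last joint's range is limited). The gripper opens to 85 mm and grips with 20 to 120 N. Pads are 22 mm wide; open, the fingers measure 114 mm over their backs; the gripper's body (76 mm by 85 mm) begins 54 mm behind the grasp point. The pads swing forward as they close: fully open they stand 13 mm farther back than shut.
Start: joints at [1.215, 0.264, 1.604, -0, 1.274, -0.037], TCP at [0.212, 0.641, 0.231] pointing down, gripper open.
Joint ranges: [-2.63, 2.63], [-0.94, 2.18], [0.31, 2.57], [-1.31, 4.45], [0, 2.66], [-2.55, 2.55]. Speed limits (rad/s): [2.57, 2.57, 3.14, 3.14, 3.14, 3.14].

## Interface

Orientations are given as a unit quaternion [w, x, y, z].
In Python, from station import r gives the robot as it stands.
- The arm moves only by the tool move_arm, never from a script. Its argument "plan" is a list of rows, each an object of numbers: "tx", "ty", "tz": the shift along the tool's x, y, z in mm; "ax", "ay", "az": the turn, a rotation vector about the tool's x, y, z in rad; "claw": the opening, from 0 (shut) to 1 (fully open). A call has 1 to 5 rows; each row shifts and turns the commanded pose from where the row before left it, along the tool's axes as they then stand; what a row does not reach is not made up. A row lasts 1/8 s, in which the tool goes at most 62.5 mm and 10.7 degrees, less where a joint would pass 70% of its speed; a pose out of reach is approached as far as the arm can. A call with a gripper value outside its range is refused whole. The fingers move at their own pace and stop on an object; "squeeze" is the grip in N (left out, the last holds). Time passes only in rows, so rows that do not move let the fingers close. It gives the time, the measured TCP pose, the force and the opening at its end, in the units of the state.
- r.sense(): the state, without advancing time (a new reading comes with each control period).
- r.camera(name): name is "scene" or "side" or "wrist"; returns a dict with "color" (384x512x3 uint8, red, green, blue), "depth" (384x512 float32, m along the optical axis (not along the pixel's ray), 0 where there is no reading), "vertical_fov" (degrees; the focal length in pixels is half the picture's height over the tangent of half this angle, whatever the lens; pixels are square), "cx", "cy" (the principal point, pixels), "k1" (the pictures are not rectified: a ray, as slopes to the right and down, at radius r is drawn at 1 + k1 r^2 times it, then the intrinsics apply), "world_to_cam" (4x4, takes a point from world to camera coordinates); the wrist camera has in their place "mount" (4x4, takes a point from camera to tool coordinates, whose origin is the TCP and whose axes are the flange's). Camera axes: x right, y down, z forward; pixel columns grow to the right and rows downward; lengths in m; the calibration is good to about 2 mm. A picture is of the moment at which its call begins: read the wrist's pose just before it.
- r.sign_off(): hands the job in, once; it reports no verdict.
The state is a dict: "time": time; "q": joint angles; "joint_velocities": joint speeds; "tau": joint torques, N m; "tool_pos": TCP position; "orientation": TCP orientation; "wrist_force": force on the tool from outside, world axes, zero at the start; "ft_torque": the same for the moment, N m; "grip_width": finger opening in m.
Only numpy, scipy, OpenCV 4.12 (cv2) and the standard library are available. Lean on these libraries where they do the work, as an engineer would, in place of code of your own. Each camera call takes 0.05 s, during which the arm holds its last target.

## Task

The tumbler on the brewing scale is zeroed, and I am about to pour tea into it by weight: lift the strainer off its rinse pot, carry it across clear of the bottles and tins standing in between, without disturbing anything on the counter, and hold it level and centred over that tumbler with its hoop about one centimetre above the rim, never touching the tumbler or the scale, because any touch spoils the weight. Keep the handle pointing straight out to the left or right side of the scale, so that the display in front stays readable and the back is free for my pot. Finish still holding the strainer there, quite still: do not put it down or let go.

Things in the scene. Friction and masses are not known exactly. Their poses are not given: they have to be found in the camera images.
- strainer: conical strainer, about 120 g: steel hoop 89 mm over all, 5 mm wire; mesh cone 72 mm wide, 45 mm deep below it; black handle 16 mm wide, 12 thick, level with the hoop. Origin: hoop centre, mid-wire (wire underside 2.5 mm lower); z up out of its open top, +x along the handle, which spans x = 62-166 mm. Starts with cone in the pot, neck and front ears on its rim, handle roughly towards the robot
- strainer_grip (a point): point on the strainer handle's centre line, 95 mm from the hoop's centre along +x: a good place to hold it, with free room on both sides and below (balance point: about 33 mm from the hoop's centre along +x)
- pot: round open steel rinse pot, 100 mm wide, 85 mm high, standing loose on the counter, with the strainer lying on its rim. Origin: centre of its underside
- scale: black brewing scale, fixed on the counter, 170 mm (x) by 130 mm (y), its steel platform 28 mm above the counter. Origin: centre of its underside. The display is the dark strip along its -x edge, which roughly faces the robot; +y and -y point straight out of its two sides
- tumbler: slightly tapered green ceramic tumbler standing loose on the scale's platform, the only one on the scale: 120 mm high, 80 mm wide outside at the rim, 73 mm inside. Origin: centre of its underside, z up
- tumbler_rim (a point): centre of that tumbler's mouth, at the height of the rim
- syrup_amber: amber syrup bottle with black cap, 67 mm wide, 180 mm high, in the row along the middle of the counter; origin at its underside
- syrup_green: green syrup bottle with black cap, 67 mm wide, 180 mm high, in the same row; origin at its underside
- shaker: closed metal drinks shaker, 76 mm wide, 182 mm high, in the same row; origin at its underside
- tea_tin: dark green tea tin with steel lid, 76 mm wide, 106 mm high, in the same row; origin at its underside
- jigger: copper double-cone measure, 43 mm wide, 88 mm high, at the far side of the counter; origin at its underside
- spare_a: spare green tumbler like the one on the scale, standing on the counter at the far side; origin at its underside
- spare_b: a second spare green tumbler on the counter at the far side; origin at its underside
There are look-alikes about, which are no part of the job. Leave any yellow look-alike of the tumbler alone.

How it is judged:
On the way:
1. the strainer is held by the fingers, lifted clear of its rinse pot (z of strainer in the frame of pot above 0.14 m and contact force between strainer and pot below 0.05 N and contact force between strainer and the fingers above 1 N), for 0.1 s.
At the end, for the whole second after the job is handed in: Strainer still held, at rest, touching nothing else: hoop underside 3-18 mm above the rim of the tumbler on the scale, centred within 10 mm, level within 8 deg, handle within 17 deg of square to the scale's side; tumbler moved under 10 mm, pot under 40, the rest under 20, all upright (z of strainer in the frame of tumbler_rim between 0.0055 and 0.0205 m and horizontal distance between strainer and tumbler_rim below 0.01 m and angle between strainer's own z axis and vertical below 0.14 rad and angle between the x axis of strainer and the y axis of scale, either way round below 0.3 rad and contact force between strainer and the fingers above 1 N and linear speed of strainer below 0.02 m/s and contact force between strainer and tumbler below 0.05 N and contact force between strainer and scale below 0.05 N and contact force between strainer and pot below 0.05 N and contact force between strainer and syrup_amber below 0.05 N and contact force between strainer and syrup_green below 0.05 N and contact force between strainer and shaker below 0.05 N and contact force between strainer and tea_tin below 0.05 N and contact force between strainer and jigger below 0.05 N and contact force between strainer and spare_a below 0.05 N and contact force between strainer and spare_b below 0.05 N and distance of tumbler from where it was at the start of the episode below 0.01 m and angle between tumbler's own z axis and vertical below 0.05 rad and distance of pot from where it was at the start of the episode below 0.04 m and angle between each of pot, syrup_amber, syrup_green, shaker, tea_tin, jigger, spare_a, spare_b's own z axis and vertical below 0.1 rad and distance of each of syrup_amber, syrup_green, shaker, tea_tin, jigger, spare_a, spare_b from where it was at the start of the episode below 0.02 m); the arm keeps its last pose, push and grip.
It fails at once if the strainer or the robot touches the tumbler on the scale (more than 0.5 N) (contact force between any of strainer, the arm, the fingers and tumbler above 0.5 N).
It fails at once if the strainer or the robot touches the scale (more than 0.5 N) (contact force between any of strainer, the arm, the fingers and scale above 0.5 N).
It fails at once if the tumbler on the scale is pushed more than 10 mm (distance of tumbler from where it was at the start of the episode above 0.01 m).
It fails at once if the rinse pot is dragged more than 40 mm or tipped over (distance of pot from where it was at the start of the episode above 0.04 m or angle between pot's own z axis and vertical above 0.5 rad).
It fails at once if a bottle, the shaker, the tin, the measure or a spare tumbler is pushed more than 20 mm or knocked over (distance of any of syrup_amber, syrup_green, shaker, tea_tin, jigger, spare_a, spare_b from where it was at the start of the episode above 0.02 m or angle between any of syrup_amber, syrup_green, shaker, tea_tin, jigger, spare_a, spare_b's own z axis and vertical above 0.4 rad).
It also fails if it takes over 45 s, if anything falls off the work surface, if the arm or the gripper's body presses on something with over 40 N, if the wrist force passes 120 N, or if a joint passes its speed limit or range.

## Working session

There is one attempt and no reset: what is moved stays moved. The work goes in short steps, Python scripts to look and compute and a tool call to move; the robot and the scene stay as the last step left them, time stands still between calls to the robot, and variables do not carry over. Pictures are saved under pics/ and viewed, and the job is handed in when it is done.

Besides the shell and the picture viewer there is one more tool, called after "Emit:" as name(argument=value, ...), one argument or row to a line, values as JSON. move_arm: Moves the arm, as the interface text tells. Its arguments: {"type":"object","properties":{"plan":{"type":"array"},"squeeze":{"type":"number"}},"required":["plan"]}

```bash
ls; mkdir -p pics; cat > h.py <<'E'
import numpy as np, cv2
from station import r
def K(c):
    h,w=c["depth"].shape; f=h/2/np.tan(np.radians(c["vertical_fov"])/2); return f,c["cx"],c["cy"],c["k1"]
def cloud(c, T=None):
    "per-pixel world points HxWx3; T cam->world"
    f,cx,cy,k1=K(c); d=c["depth"]; h,w=d.shape
    u,v=np.meshgrid(np.arange(w),np.arange(h))
    xd=(u-cx)/f; yd=(v-cy)/f
    x,y=xd.copy(),yd.copy()
    for _ in range(20):
        s=1+k1*(x*x+y*y); x=xd/s; y=yd/s
    P=np.stack([x*d,y*d,d,np.ones_like(d)],-1)
    if T is None: T=np.linalg.inv(np.array(c["world_to_cam"]))
    W=P@T.T
    W=W[...,:3].copy(); W[d==0]=np.nan
    return W
def save(c,n,box=None,s=1):
    im=c["color"][...,::-1]
    if box: im=im[box[1]:box[3],box[0]:box[2]]
    if s!=1: im=cv2.resize(im,None,fx=s,fy=s,interpolation=cv2.INTER_CUBIC)
    cv2.imwrite("pics/"+n,im)
E
python3 - <<'E'
from h import *
import pickle
s=r.sense(); print(s)
for n in ["scene","side","wrist"]:
    c=r.camera(n); save(c,n+"0.png"); pickle.dump((s,c),open(n+"0.pkl","wb"))
    print(n,{k:v for k,v in c.items() if k not in("color","depth")})
E
```

```text
pics
{'time': 0.0, 'q': array([ 1.21507621e+00,  2.64729411e-01,  1.60538009e+00, -2.86686374e-05,
        1.27371388e+00, -3.69293510e-02]), 'joint_velocities': array([-0.00041875, -0.00206584, -0.00162936, -0.00112109, -0.00054563,
       -0.00136461]), 'tau': array([-2.46865122e-03, -5.15115023e+01, -3.67315435e+01, -1.17777839e-05,
        1.26540047e-02,  2.24626611e-06]), 'tool_pos': array([0.21132966, 0.64028748, 0.22997475]), 'orientation': array([-2.04130991e-04,  1.58717026e-01,  9.87323484e-01, -1.09661026e-03]), 'wrist_force': array([ 0.26625184,  0.10683273, -0.19223623]), 'ft_torque': array([-0.02496987,  0.02287109,  0.00063758]), 'grip_width': 0.08509737931973702}
scene {'vertical_fov': 53.56576439199783, 'cx': 259.5630218187122, 'cy': 195.80378187562366, 'k1': -0.05721130587348921, 'world_to_cam': array([[-0.8389225 ,  0.54390294, -0.01945824,  0.46019352],
       [ 0.36228572,  0.53139923, -0.76574403, -0.12148797],
       [-0.40615034, -0.64944934, -0.64285104,  1.23958552],
       [ 0.        ,  0.        ,  0.        ,  1.        ]])}
side {'vertical_fov': 51.91132262038992, 'cx': 253.81957698532003, 'cy': 196.3647499357055, 'k1': -0.06568522510356947, 'world_to_cam': array([[-0.98406207, -0.17775741, -0.00491357,  0.549077  ],
       [-0.09957067,  0.57369437, -0.81299474,  0.13166181],
       [ 0.14733473, -0.79954804, -0.58225029,  0.84939895],
       [ 0.        ,  0.        ,  0.        ,  1.        ]])}
wrist {'vertical_fov': 63.92813549443295, 'cx': 255.7169403000802, 'cy': 186.44154271228138, 'k1': -0.04799159573850093, 'mount': array([[ 3.46964681e-04, -9.50051439e-01, -3.12093165e-01,
         7.99058690e-02],
       [ 9.99999631e-01,  5.74867456e-04, -6.38236022e-04,
         3.76501432e-04],
       [ 7.85769255e-04, -3.12092828e-01,  9.50051288e-01,
        -1.42777617e-01],
       [ 0.00000000e+00,  0.00000000e+00,  0.00000000e+00,
         1.00000000e+00]])}
```

View pics/scene0.png

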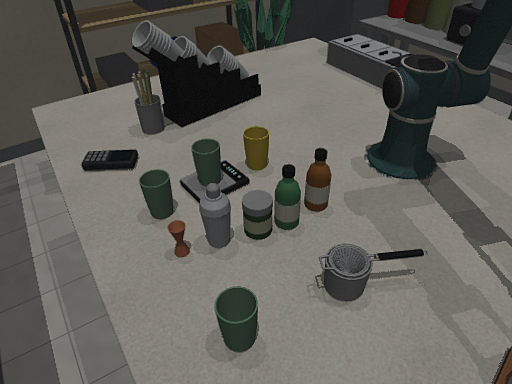

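View pics/side0.png

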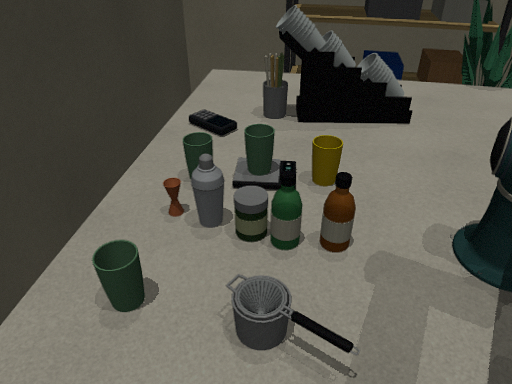

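View pics/wrist0.png

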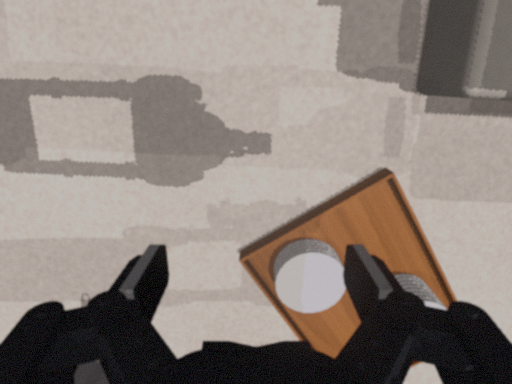

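The scene view shows three green tumblers. One at (207,160) stands on the black scale, and two stand on the counter, at (157,193) and (237,318). There is also a yellow look-alike at (257,147). The one at (207,160) is the target. The strainer on its pot is at (348,268) with the handle to (422,254). I'll confirm with a crop and measure.

```bash
cat > m.py <<'E'
from h import *
import pickle
cl={}
for n in ["scene","side"]:
    s,c=pickle.load(open(n+"0.pkl","rb")); W=cloud(c); cl[n]=(c,W)
save(cl["scene"][0],"crop_scale.png",(130,110,350,270),3.5)
save(cl["side"][0],"crop_str.png",(200,250,380,384),4)
# top-view height map from both
res=0.0015; x0,x1,y0,y1=0.1,0.95,-0.5,0.6
H=np.zeros((int((x1-x0)/res),int((y1-y0)/res),3),np.uint8);Z=np.full(H.shape[:2],-1.)
for n in cl:
    c,W=cl[n]; P=W.reshape(-1,3); C=c["color"].reshape(-1,3)
    ok=np.isfinite(P[:,0])&(P[:,2]>-0.02)&(P[:,2]<0.25); P=P[ok];C=C[ok]
    i=((x1-P[:,0])/res).astype(int); j=((y1-P[:,1])/res).astype(int)
    m=(i>=0)&(i<H.shape[0])&(j>=0)&(j<H.shape[1])
    o=np.argsort(P[m,2])
    for a,b,z,col in zip(i[m][o],j[m][o],P[m,2][o],C[m][o]):
        if z>=Z[a,b]: Z[a,b]=z; H[a,b]=col[::-1]
for X in np.arange(0.1,0.95,0.1): cv2.line(H,(0,int((x1-X)/res)),(8,int((x1-X)/res)),(0,255,255),1); cv2.putText(H,f"{X:.1f}",(10,int((x1-X)/res)),0,.35,(0,255,255))
for Y in np.arange(-0.5,0.6,0.1): cv2.putText(H,f"{Y:.1f}",(int((y1-Y)/res),H.shape[0]-5),0,.35,(0,255,255))
cv2.imwrite("pics/top.png",H); print(H.shape)
E
python3 m.py
```

```text
(566, 733, 3)
```

View pics/top.png

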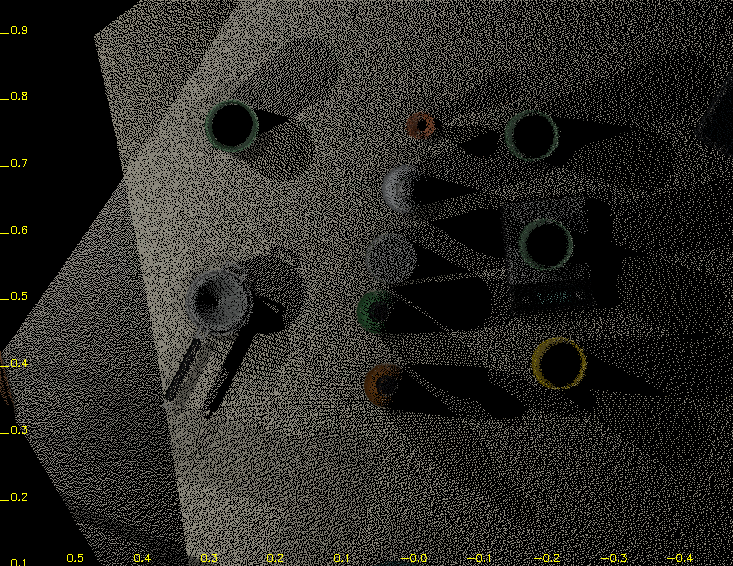

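View pics/crop_scale.png

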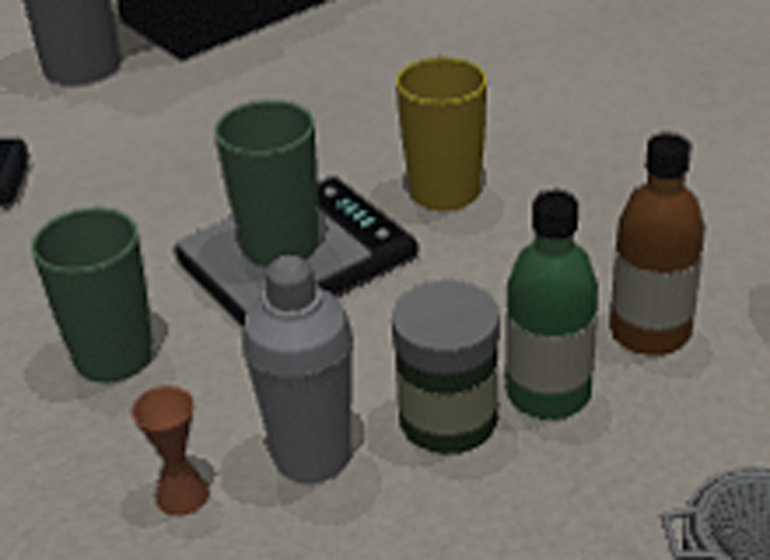

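View pics/crop_str.png

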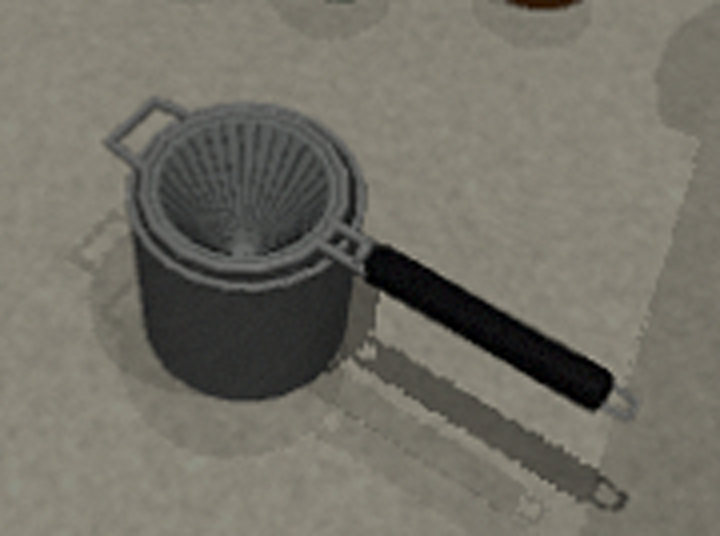

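The crop confirms it: the green tumbler on the scale with the display is the target, and the yellow one stands on the counter. Next I'll fit exact positions.

```bash
cat > fit.py <<'E'
from h import *
import pickle
from scipy.optimize import least_squares
def circ(P,r0=None):
    c0=np.r_[np.median(P,0),0.04 if r0 is None else r0]
    s=least_squares(lambda p:np.hypot(P[:,0]-p[0],P[:,1]-p[1])-p[2],c0,loss="soft_l1",f_scale=0.002)
    return s.x, np.sqrt(np.median(s.fun**2))
if __name__=="__main__":
  for n in ["scene","side"]:
    s,c=pickle.load(open(n+"0.pkl","rb")); W=cloud(c); P=W.reshape(-1,3); C=c["color"].reshape(-1,3).astype(int)
    ok=np.isfinite(P[:,0]); P=P[ok];C=C[ok]
    near=lambda x,y,r:np.hypot(P[:,0]-x,P[:,1]-y)<r
    print(n,"counter z",np.median(P[near(0.45,0.15,0.05),2]))
    m=near(0.58,-0.2,0.06); zt=np.percentile(P[m,2],99.5); rm=m&(P[:,2]>zt-0.006); print(" tumbler top",zt,circ(P[rm,:2]),rm.sum())
    m=near(0.58,-0.2,0.13)&(P[:,2]>0.02)&(P[:,2]<0.04); q=P[m]; print(" scale n",len(q),"platform z",np.median(q[:,2]),cv2.minAreaRect(q[:,:2].astype(np.float32)))
    m=near(0.5,0.285,0.07)&(P[:,2]>0.06); zt=np.percentile(P[m,2],[50,90,99]); print(" strainer z",zt)
    m=near(0.5,0.285,0.06)&(P[:,2]>0.086)
    print("  hoop+",circ(P[m,:2],.044),m.sum(), np.median(P[m,2]))
    # handle: dark points, above counter
    m=near(0.42,0.33,0.14)&(P[:,2]>0.06)&(P[:,2]<0.13)&(C.sum(1)<100)&(np.hypot(P[:,0]-.5,P[:,1]-.285)>0.06)
    q=P[m]; mu=np.median(q,0); u,sv,vt=np.linalg.svd(q-mu); print("  handle n",len(q),q.mean(0),q.min(0),q.max(0),vt[0],np.percentile(q[:,2],[5,50,95]))
    for nm,x,y,h in [("amber",.37,.05,.18),("green",.48,.06,.18),("tin",.565,.035,.106),("shaker",.665,.02,.18)]:
        m=near(x,y,0.06)&(P[:,2]>0.03)&(P[:,2]<0.1); t=near(x,y,0.06); print(" ",nm,circ(P[m,:2]),np.percentile(P[t,2],99.8))
E
python3 fit.py
```

```text
scene counter z -0.0010558322309974777
 tumbler top 0.14845974034101447 (array([ 0.58318211, -0.21943359,  0.03803119]), np.float64(0.0011497755132533344)) 133
 scale n 877 platform z 0.026094232027772057 ((0.5664519667625427, -0.22147396206855774), (0.168108731508255, 0.13141201436519623), 5.491152286529541)
 strainer z [0.08291156 0.08861438 0.0918277 ]
  hoop+ (array([0.49653281, 0.2721041 , 0.04079741]), np.float64(0.0023679154346083822)) 407 0.08777557203211084
  handle n 291 [0.39679403 0.32445336 0.0905116 ] [0.34988083 0.29636968 0.08413695] [0.44224484 0.35141139 0.09466349] [ 0.8930671  -0.44987834  0.00637453] [0.08652935 0.09093    0.09328316]
  amber (array([0.37016159, 0.01688885, 0.03321409]), np.float64(0.0007547208346646087)) 0.1808124621434125
  green (array([0.48097206, 0.0282701 , 0.03326252]), np.float64(0.0006898244986215712)) 0.18030423975515114
  tin (array([0.55169614, 0.00080415, 0.049839  ]), np.float64(0.0019095167506271576)) 0.12656639033661213
  shaker (array([ 0.66511423, -0.01311093,  0.03360122]), np.float64(0.001471079684982432)) 0.18176613952037277

[... 396 characters left out ...]
 0.04094183]), np.float64(0.003380806986355102)) 999 0.08961806044249399
  handle n 685 [0.39434628 0.32729577 0.093192  ] [0.34846428 0.2976775  0.08288917] [0.44275957 0.35313222 0.09717167] [-0.89213353  0.45175783  0.00355301] [0.08826302 0.09382704 0.09578453]
  amber (array([0.37119622, 0.01853661, 0.03357907]), np.float64(0.0005674982193994459)) 0.18211651465649037
  green (array([0.48567515, 0.0189386 , 0.04369551]), np.float64(0.0015533872734540058)) 0.18188907271383806
  tin (array([0.56264922, 0.01218505, 0.03793181]), np.float64(0.000820706352257466)) 0.127542683709007
  shaker (array([ 0.66704845, -0.01130088,  0.03337394]), np.float64(0.0013918787583638945)) 0.18348403514432532
```

```bash
cat > go.py <<'E'
from h import *
from scipy.spatial.transform import Rotation as R
def pose():
    s=r.sense(); q=s["orientation"]; return s,np.array(s["tool_pos"]),R.from_quat([q[1],q[2],q[3],q[0]])
def target(yaw): # tool x at yaw deg, z down
    y=np.radians(yaw); X=np.array([np.cos(y),np.sin(y),0]);Z=np.array([0,0,-1.]); return R.from_matrix(np.stack([X,np.cross(Z,X),Z],1))
def to(p,yaw,n):
    "rows: shift in current tool axes, turn split evenly about tool z"
    s,p0,R0=pose(); Rt=target(yaw)
    rv=(R0.inv()*Rt).as_rotvec(); d=np.array(p)-p0
    print("t",s["time"],"pos",p0.round(4),"grip",s["grip_width"],"F",s["wrist_force"].round(2),"dist",np.linalg.norm(d).round(4),"rv",rv.round(4))
    Rc=R0
    for i in range(n):
        t=Rc.inv().apply(d/n)*1000; a=rv/n
        print("  ",t.round(1),a.round(4)); Rc=Rc*R.from_rotvec(a)
E
python3 -c "
from go import *
to((.412,.317,.15),153.2,10)"
```

```text
t 0.15 pos [0.2114 0.6404 0.2302] grip 0.085555103466764 F [-0.16  0.22  0.2 ] dist 0.389 rv [-1.90e-03  1.00e-04  1.49e-01]
   [-29.2 -24.4   8.1] [-0.0002  0.      0.0149]
   [-29.6 -24.    8.1] [-0.0002  0.      0.0149]
   [-29.9 -23.5   8.1] [-0.0002  0.      0.0149]
   [-30.3 -23.1   8. ] [-0.0002  0.      0.0149]
   [-30.6 -22.6   8. ] [-0.0002  0.      0.0149]
   [-30.9 -22.2   8. ] [-0.0002  0.      0.0149]
   [-31.3 -21.7   8. ] [-0.0002  0.      0.0149]
   [-31.6 -21.3   8. ] [-0.0002  0.      0.0149]
   [-31.9 -20.8   8. ] [-0.0002  0.      0.0149]
   [-32.2 -20.3   8. ] [-0.0002  0.      0.0149]
```

Emit:
move_arm(
  plan=[
    {"tx": -29,"ty": -24,"tz": 0,"az": 0.015,"claw": 1},
    {"tx": -30,"ty": -24,"tz": 0,"az": 0.015,"claw": 1},
    {"tx": -30,"ty": -23.5,"tz": 5,"az": 0.015,"claw": 1},
    {"tx": -30,"ty": -23,"tz": 5,"az": 0.015,"claw": 1},
    {"tx": -30.5,"ty": -22.5,"tz": 5,"az": 0.015,"claw": 1},
  ],
)

```text
validation failed for argument at $.pl...
```

Emit:
move_arm(
  plan=[
    {"tx": -31,"ty": -22,"tz": 10,"az": 0.015,"claw": 1},
    {"tx": -31,"ty": -22,"tz": 10,"az": 0.015,"claw": 1},
    {"tx": -31.5,"ty": -21,"tz": 15,"az": 0.015,"claw": 1},
    {"tx": -32,"ty": -21,"tz": 15,"az": 0.015,"claw": 1},
    {"tx": -32,"ty": -20,"tz": 10,"az": 0.015,"claw": 1},
  ],
)

```text
validation failed for argument at $.pl...
```

Emit:
move_arm(
  plan=[
    {"claw": 1},
    {"claw": 1},
  ],
)

```text
validation failed for argument at $.pl...
```

Emit:
move_arm(
  plan=[
    {"tx": -29,"ty": -24,"tz": 0,"ax": 0,"ay": 0,"az": 0.015,"claw": 1},
    {"tx": -30,"ty": -24,"tz": 0,"ax": 0,"ay": 0,"az": 0.015,"claw": 1},
    {"tx": -30,"ty": -23.5,"tz": 5,"ax": 0,"ay": 0,"az": 0.015,"claw": 1},
    {"tx": -30,"ty": -23,"tz": 5,"ax": 0,"ay": 0,"az": 0.015,"claw": 1},
    {"tx": -30.5,"ty": -22.5,"tz": 5,"ax": 0,"ay": 0,"az": 0.015,"claw": 1},
  ],
)

```text
time: 0.78
tool_pos: [0.3125, 0.4786, 0.2158]
orientation: [-0.0, 0.196, 0.981, -0.0]
wrist_force: [0.7, 0.2, 0.2]
grip_width: 0.0852
```

Emit:
move_arm(
  plan=[
    {"tx": -31,"ty": -22,"tz": 10,"ax": 0,"ay": 0,"az": 0.015,"claw": 1},
    {"tx": -31,"ty": -22,"tz": 10,"ax": 0,"ay": 0,"az": 0.015,"claw": 1},
    {"tx": -31.5,"ty": -21,"tz": 15,"ax": 0,"ay": 0,"az": 0.015,"claw": 1},
    {"tx": -32,"ty": -21,"tz": 15,"ax": 0,"ay": 0,"az": 0.015,"claw": 1},
    {"tx": -32,"ty": -20,"tz": 10,"ax": 0,"ay": 0,"az": 0.015,"claw": 1},
  ],
)

```text
time: 1.4
tool_pos: [0.4121, 0.317, 0.1552]
orientation: [-0.0, 0.232, 0.973, -0.0]
wrist_force: [1.1, -0.2, 0.5]
grip_width: 0.0852
```

Emit:
move_arm(
  plan=[
    {"tx": 0,"ty": 0,"tz": 0,"ax": 0,"ay": 0,"az": 0,"claw": 1},
    {"tx": 0,"ty": 0,"tz": 0,"ax": 0,"ay": 0,"az": 0,"claw": 1},
  ],
)

```text
time: 1.65
tool_pos: [0.412, 0.3187, 0.1564]
orientation: [-0.0, 0.233, 0.973, 0.0]
wrist_force: [-0.0, -0.0, -0.3]
grip_width: 0.0852
```

```bash
python3 - <<'E'
from go import *
to((.412,.317,.0685),153.2,3)
s,p,Ro=pose(); c=r.camera("wrist"); save(c,"w1.png")
T=np.eye(4);T[:3,:3]=Ro.as_matrix();T[:3,3]=p; W=cloud(c,T@np.array(c["mount"]))
P=W.reshape(-1,3);C=c["color"].reshape(-1,3).astype(int);ok=np.isfinite(P[:,0]);P=P[ok];C=C[ok]
d=np.array([-.8925,.451,0]);o=np.array([.497,.2745,0])
a=(P-o)@d; b=(P-o)@np.array([-.451,-.8925,0])
m=(a>.066)&(a<.16)&(abs(b)<.03)&(P[:,2]>.075)&(P[:,2]<.11)
print(m.sum(),P[m].mean(0),[np.percentile(v[m],[2,50,98]).round(4) for v in (a,b,P[:,2])])
l=np.polyfit(a[m],b[m],1);print("yaw err",np.degrees(l[0]),"b at .095",np.polyval(l,.095),"z slope",np.polyfit(a[m],P[m,2],1))
E
```

```text
t 1.65 pos [0.412  0.3187 0.1564] grip 0.08518561718038811 F [-0.01 -0.04 -0.35] dist 0.0879 rv [ 0.0003 -0.0004 -0.0017]
   [-0.3 -0.5 29.3] [ 0.0001 -0.0001 -0.0006]
   [-0.3 -0.5 29.3] [ 0.0001 -0.0001 -0.0006]
   [-0.3 -0.5 29.3] [ 0.0001 -0.0001 -0.0006]
2873 [0.39174601 0.32351605 0.09309363] [array([0.0683, 0.1176, 0.1584]), array([-0.0038,  0.0037,  0.0113]), array([0.0901, 0.0932, 0.0948])]
yaw err 0.12310331888482283 b at .095 0.0036775080711036433 z slope [-0.00114802  0.09322685]
```

View pics/w1.png

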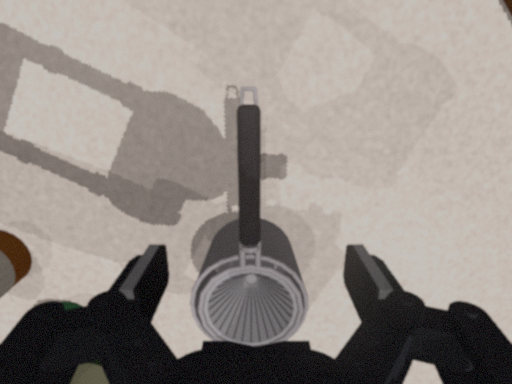

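The wrist view shows the handle at column 249 and the finger centre at about 256, so the handle is about 4 mm to the tool's −y side. I'll shift, descend partway and recheck.

Emit:
move_arm(
  plan=[
    {"tx": 0,"ty": -4,"tz": 10,"ax": 0,"ay": 0,"az": 0,"claw": 1},
    {"tx": 0,"ty": 0,"tz": 20,"ax": 0,"ay": 0,"az": 0,"claw": 1},
    {"tx": 0,"ty": 0,"tz": 20,"ax": 0,"ay": 0,"az": 0,"claw": 1},
    {"tx": 0,"ty": 0,"tz": 0,"ax": 0,"ay": 0,"az": 0,"claw": 1},
    {"tx": 0,"ty": 0,"tz": 0,"ax": 0,"ay": 0,"az": 0,"claw": 1},
  ],
)

```text
time: 2.33
tool_pos: [0.4103, 0.3154, 0.1067]
orientation: [0.0, 0.232, 0.973, 0.0]
wrist_force: [-0.9, -0.0, 0.6]
grip_width: 0.0853
```

```bash
cat > hw.py <<'E'
from go import *
import sys
# handle in the tool frame, from wrist camera
s,p,Ro=pose(); c=r.camera("wrist"); save(c,sys.argv[1])
print(p,s["wrist_force"])
W=cloud(c,np.array(c["mount"])); P=W.reshape(-1,3);C=c["color"].reshape(-1,3).astype(int);ok=np.isfinite(P[:,0]);P=P[ok];C=C[ok]
T=Ro.apply(P)+p
m=(P[:,0]>-.03)&(P[:,0]<.066)&(abs(P[:,1])<.03)&(T[:,2]>.07)&(T[:,2]<.11)
print(m.sum()); P=P[m];print("y pct",np.percentile(P[:,1],[1,50,99]),"yaw",np.degrees(np.polyfit(P[:,0],P[:,1],1)[0]),"z",np.polyfit(P[:,0],T[m][:,2],1))
E
python3 hw.py w2.png
```

```text
[0.41025453 0.31541722 0.10666821] [-0.88729491 -0.01604365  0.58016178]
4740
y pct [-0.00888297 -0.00110478  0.00676069] yaw -0.008253220274310556 z [-0.00233991  0.09310758]
```

View pics/w2.png

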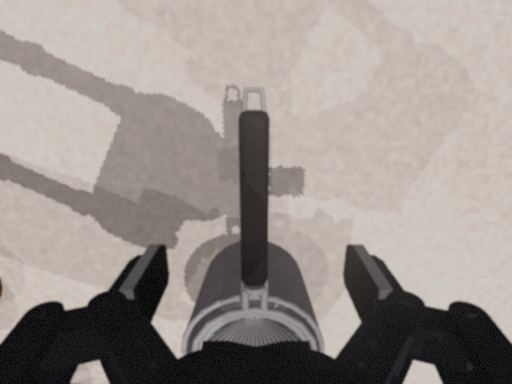

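The handle is now at column 254, within about 1 mm of centre. I'll descend and close.

Emit:
move_arm(
  plan=[
    {"tx": 0,"ty": -0.5,"tz": 15,"ax": 0,"ay": 0,"az": 0,"claw": 1},
    {"tx": 0,"ty": 0,"tz": 15,"ax": 0,"ay": 0,"az": 0,"claw": 1},
    {"tx": 0,"ty": 0,"tz": 8,"ax": 0,"ay": 0,"az": 0,"claw": 1},
    {"tx": 0,"ty": 0,"tz": 0,"ax": 0,"ay": 0,"az": 0,"claw": 0.6},
    {"tx": 0,"ty": 0,"tz": 0,"ax": 0,"ay": 0,"az": 0,"claw": 0.4},
  ],
  squeeze=60,
)

```text
time: 3.0
tool_pos: [0.4102, 0.3145, 0.0683]
orientation: [0.0, 0.232, 0.973, 0.0]
wrist_force: [-0.1, -0.7, 0.8]
grip_width: 0.0514
```

Emit:
move_arm(
  plan=[
    {"tx": 0,"ty": 0,"tz": 0,"ax": 0,"ay": 0,"az": 0,"claw": 0.3},
    {"tx": 0,"ty": 0,"tz": 0,"ax": 0,"ay": 0,"az": 0,"claw": 0.2},
    {"tx": 0,"ty": 0,"tz": 0,"ax": 0,"ay": 0,"az": 0,"claw": 0.1},
    {"tx": 0,"ty": 0,"tz": 0,"ax": 0,"ay": 0,"az": 0,"claw": 0},
    {"tx": 0,"ty": 0,"tz": 0,"ax": 0,"ay": 0,"az": 0,"claw": 0},
  ],
)

```text
time: 3.62
tool_pos: [0.4104, 0.3146, 0.0686]
orientation: [0.0, 0.232, 0.973, 0.0]
wrist_force: [-1.1, 0.6, 1.9]
grip_width: 0.0147
```

Emit:
move_arm(
  plan=[
    {"tx": 0,"ty": 0,"tz": 0,"ax": 0,"ay": 0,"az": 0,"claw": 0},
    {"tx": 0,"ty": 0,"tz": 0,"ax": 0,"ay": 0,"az": 0,"claw": 0},
    {"tx": 0,"ty": 0,"tz": 0,"ax": 0,"ay": 0,"az": 0,"claw": 0},
  ],
)

```text
time: 4.0
tool_pos: [0.4103, 0.3146, 0.0685]
orientation: [0.0, 0.232, 0.973, 0.0]
wrist_force: [0.7, -0.5, 3.5]
grip_width: 0.0149
```

Emit:
move_arm(
  plan=[
    {"tx": 0,"ty": 0,"tz": -5,"ax": 0,"ay": 0,"az": 0,"claw": 0},
    {"tx": 0,"ty": 0,"tz": -10,"ax": 0,"ay": 0,"az": 0,"claw": 0},
    {"tx": 0,"ty": 0,"tz": -15,"ax": 0,"ay": 0,"az": 0,"claw": 0},
    {"tx": 0,"ty": 0,"tz": -20,"ax": 0,"ay": 0,"az": 0,"claw": 0},
    {"tx": 0,"ty": 0,"tz": -20,"ax": 0,"ay": 0,"az": 0,"claw": 0},
  ],
)

```text
time: 4.62
tool_pos: [0.4101, 0.3145, 0.1398]
orientation: [0.0, 0.232, 0.973, 0.0]
wrist_force: [0.0, 0.3, -1.8]
grip_width: 0.015
```

Emit:
move_arm(
  plan=[
    {"tx": 0,"ty": 0,"tz": -25,"ax": 0,"ay": 0,"az": 0,"claw": 0},
    {"tx": 0,"ty": 0,"tz": -25,"ax": 0,"ay": 0,"az": 0,"claw": 0},
    {"tx": 0,"ty": 0,"tz": -25,"ax": 0,"ay": 0,"az": 0,"claw": 0},
    {"tx": 0,"ty": 0,"tz": -25,"ax": 0,"ay": 0,"az": 0,"claw": 0},
    {"tx": 0,"ty": 0,"tz": -15,"ax": 0,"ay": 0,"az": 0,"claw": 0},
  ],
)

```text
time: 5.25
tool_pos: [0.4105, 0.3148, 0.2558]
orientation: [0.001, 0.232, 0.973, 0.001]
wrist_force: [0.3, -0.0, -0.8]
grip_width: 0.0146
```

Emit:
move_arm(
  plan=[
    {"tx": 0,"ty": 0,"tz": 0,"ax": 0,"ay": 0,"az": 0,"claw": 0},
    {"tx": 0,"ty": 0,"tz": 0,"ax": 0,"ay": 0,"az": 0,"claw": 0},
  ],
)

```text
time: 5.5
tool_pos: [0.4095, 0.3141, 0.2523]
orientation: [-0.001, 0.232, 0.973, -0.001]
wrist_force: [0.7, 0.1, -1.4]
grip_width: 0.0148
```

```bash
python3 - <<'E'
from go import *
import pickle
to((.574,-.123,.2515),95.4,16)
for n in ["scene","side","wrist"]:
    s=r.sense();c=r.camera(n);save(c,n+"2.png");pickle.dump((s,c),open(n+"2.pkl","wb"))
E
```

```text
t 5.5 pos [0.4095 0.3141 0.2523] grip 0.014835403160666387 F [ 0.66  0.1  -1.38] dist 0.467 rv [-0.0017 -0.      1.0078]
   [-21.5 -19.7   0.1] [-0.0001 -0.      0.063 ]
   [-22.7 -18.3   0.1] [-0.0001 -0.      0.063 ]
   [-23.8 -16.9   0.1] [-0.0001 -0.      0.063 ]
   [-24.8 -15.3   0.1] [-0.0001 -0.      0.063 ]
   [-25.8 -13.7   0.1] [-0.0001 -0.      0.063 ]
   [-26.6 -12.1   0.1] [-0.0001 -0.      0.063 ]
   [-27.3 -10.4   0.1] [-0.0001 -0.      0.063 ]
   [-27.9  -8.7   0.1] [-0.0001 -0.      0.063 ]
   [-28.4  -6.9   0.1] [-0.0001 -0.      0.063 ]
   [-28.7  -5.1   0.1] [-0.0001 -0.      0.063 ]
   [-29.   -3.3   0.1] [-0.0001 -0.      0.063 ]
   [-29.2  -1.4   0.1] [-0.0001 -0.      0.063 ]
   [-29.2   0.4   0.1] [-0.0001 -0.      0.063 ]
   [-29.1   2.2   0.1] [-0.0001 -0.      0.063 ]
   [-28.9   4.1   0.1] [-0.0001 -0.      0.063 ]
   [-28.6   5.9   0.1] [-0.0001 -0.      0.063 ]
```

View pics/side2.png

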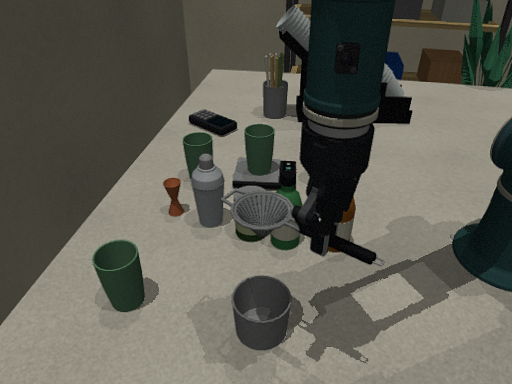

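View pics/wrist2.png

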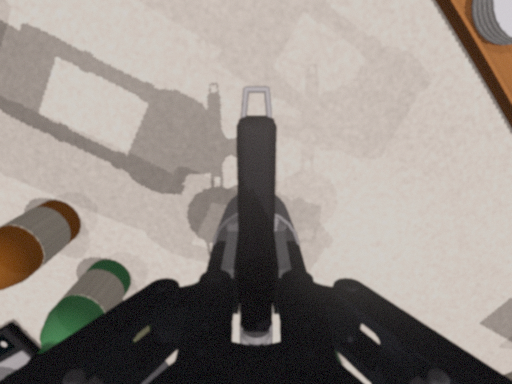

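The strainer is held clear and the pot has not moved. I'll measure the strainer's pose in the tool frame before crossing.

```bash
cat > sp.py <<'E'
from fit import *
from scipy.spatial.transform import Rotation as R
import sys
def fitstr(n,tag,verbose=True):
    s,c=pickle.load(open(n+tag+".pkl","rb")); q=s["orientation"]; Ro=R.from_quat([q[1],q[2],q[3],q[0]]); p=np.array(s["tool_pos"])
    if n=="wrist": P=cloud(c,np.array(c["mount"])).reshape(-1,3)
    else: P=cloud(c).reshape(-1,3); P=Ro.inv().apply(P-p)
    P=P[np.isfinite(P[:,0])]
    # handle top (tool z down; up = -z): handle x>.02 (outside fingers) 
    m=(P[:,0]>.02)&(P[:,0]<.068)&(abs(P[:,1])<.009)&(P[:,2]>-.05)&(P[:,2]<0.0)
    h=P[m]
    if len(h)>50: print(n,"handle n",len(h),"z slope",np.polyfit(h[:,0],h[:,2],1),"y slope",np.polyfit(h[:,0],h[:,1],1),"x max",P[m,0].max())
    # hoop near (-.095,0,-.019)
    a=np.hypot(P[:,0]+.095,P[:,1]); m=(a>.0385)&(a<.049)&(P[:,0]<-.065)&(abs(P[:,2]+.019)<.012); g=P[m]
    if len(g)<30: return
    A=np.c_[g[:,:2],np.ones(len(g))]
    f=least_squares(lambda k:A@k-g[:,2],[0,0,-.02],loss="soft_l1",f_scale=.001).x
    print(n,"hoop n",len(g),"circ",circ(g[:,:2],.043),"plane",f,"z at centre",f@[-.095,0,1])
if __name__=="__main__":
    for n in ["scene","side","wrist"]: fitstr(n,sys.argv[1])
E
python3 sp.py 2
```

```text
scene handle n 117 z slope [-0.1440177  -0.01263233] y slope [-0.09085189  0.00991398] x max 0.06646099811352144
scene hoop n 279 circ (array([-0.09654253,  0.00083839,  0.04153495]), np.float64(0.0011022118734028627)) plane [-0.00234683  0.00252829 -0.01894702] z at centre -0.01872407447057812
side handle n 389 z slope [-0.00414013 -0.02409412] y slope [0.01880071 0.0031416 ] x max 0.0679673039847269
side hoop n 427 circ (array([-0.09532391,  0.00216781,  0.04163685]), np.float64(0.0011179912205663972)) plane [-0.00282209  0.00589652 -0.02103594] z at centre -0.020767838448796504
wrist handle n 4411 z slope [ 0.00322716 -0.02440259] y slope [0.00071242 0.00028173] x max 0.06798236330874377
```

View pics/scene2.png

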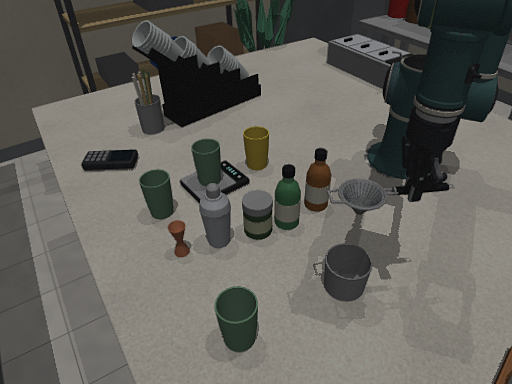

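Emit:
move_arm(
  plan=[
    {"tx": -10.5,"ty": -10,"tz": 0,"ax": 0,"ay": 0,"az": 0.03,"claw": 0},
    {"tx": -11,"ty": -9.7,"tz": 0,"ax": 0,"ay": 0,"az": 0.033,"claw": 0},
    {"tx": -22.7,"ty": -18.3,"tz": 0,"ax": 0,"ay": 0,"az": 0.063,"claw": 0},
    {"tx": -23.8,"ty": -16.9,"tz": 0,"ax": 0,"ay": 0,"az": 0.063,"claw": 0},
    {"tx": -24.8,"ty": -15.3,"tz": 0,"ax": 0,"ay": 0,"az": 0.063,"claw": 0},
  ],
)

```text
time: 6.28
tool_pos: [0.4512, 0.2032, 0.2533]
orientation: [0.0, 0.354, 0.935, -0.0]
wrist_force: [0.6, 0.5, -1.2]
grip_width: 0.0148
```

Emit:
move_arm(
  plan=[
    {"tx": -25.8,"ty": -13.7,"tz": 0,"ax": 0,"ay": 0,"az": 0.063,"claw": 0},
    {"tx": -26.6,"ty": -12.1,"tz": 0,"ax": 0,"ay": 0,"az": 0.063,"claw": 0},
    {"tx": -27.3,"ty": -10.4,"tz": 0,"ax": 0,"ay": 0,"az": 0.063,"claw": 0},
    {"tx": -27.9,"ty": -8.7,"tz": 0,"ax": 0,"ay": 0,"az": 0.063,"claw": 0},
    {"tx": -28.4,"ty": -6.9,"tz": 0,"ax": 0,"ay": 0,"az": 0.063,"claw": 0},
  ],
)

```text
time: 6.9
tool_pos: [0.5023, 0.0663, 0.2533]
orientation: [0.0, 0.497, 0.868, -0.0]
wrist_force: [-0.1, 0.3, -1.0]
grip_width: 0.0149
```

```bash
python3 -c "
from go import *
to((.574,-.123,.2515),95.4,8)"
```

```text
t 6.9 pos [0.5023 0.0663 0.2533] grip 0.014918776478131151 F [-0.15  0.26 -1.05] dist 0.2024 rv [0.000e+00 3.000e-04 4.365e-01]
   [-24.9  -4.3   0.2] [0.     0.     0.0546]
   [-25.1  -2.9   0.2] [0.     0.     0.0546]
   [-25.3  -1.5   0.2] [0.     0.     0.0546]
   [-25.3  -0.1   0.2] [0.     0.     0.0546]
   [-25.3   1.2   0.2] [0.     0.     0.0546]
   [-25.2   2.6   0.2] [0.     0.     0.0546]
   [-25.    4.    0.2] [0.     0.     0.0546]
   [-24.7   5.3   0.2] [0.     0.     0.0546]
```

Emit:
move_arm(
  plan=[
    {"tx": -24.9,"ty": -4.3,"tz": 0,"ax": 0,"ay": 0,"az": 0.055,"claw": 0},
    {"tx": -25.1,"ty": -2.9,"tz": 0,"ax": 0,"ay": 0,"az": 0.055,"claw": 0},
    {"tx": -25.3,"ty": -1.5,"tz": 0,"ax": 0,"ay": 0,"az": 0.055,"claw": 0},
    {"tx": -25.3,"ty": -0.1,"tz": 0,"ax": 0,"ay": 0,"az": 0.055,"claw": 0},
    {"tx": -25.3,"ty": 1.2,"tz": 0,"ax": 0,"ay": 0,"az": 0.054,"claw": 0},
  ],
)

```text
time: 7.52
tool_pos: [0.5472, -0.0518, 0.2532]
orientation: [0.0, 0.611, 0.792, -0.0]
wrist_force: [-0.6, 0.1, -0.9]
grip_width: 0.0146
```

Emit:
move_arm(
  plan=[
    {"tx": -25,"ty": 2.6,"tz": 0,"ax": 0,"ay": 0,"az": 0.054,"claw": 0},
    {"tx": -17,"ty": 2.5,"tz": 0,"ax": 0,"ay": 0,"az": 0.04,"claw": 0},
    {"tx": -8,"ty": 2,"tz": 0,"ax": 0,"ay": 0,"az": 0.02,"claw": 0},
    {"tx": 0,"ty": 0,"tz": 0,"ax": 0,"ay": 0,"az": 0,"claw": 0},
    {"tx": 0,"ty": 0,"tz": 0,"ax": 0,"ay": 0,"az": 0,"claw": 0},
  ],
)

```text
time: 8.15
tool_pos: [0.5653, -0.0964, 0.2532]
orientation: [-0.0, 0.653, 0.757, 0.0]
wrist_force: [-0.2, 0.1, -0.7]
grip_width: 0.0151
```

```bash
cat > look.py <<'E'
from go import *
import pickle,sys
t=sys.argv[1]
to((.574,-.123,.2515),95.4,1)
for n in ["scene","side","wrist"]:
    s=r.sense();c=r.camera(n);save(c,n+t+".png");pickle.dump((s,c),open(n+t+".pkl","wb"))
E
python3 look.py 3; python3 sp.py 3
```

```text
t 8.15 pos [ 0.5653 -0.0964  0.2532] grip 0.015068438775638002 F [-0.16  0.08 -0.74] dist 0.0281 rv [-0.0002 -0.0004  0.0535]
   [-27.6   4.7   1.7] [-0.0002 -0.0004  0.0535]
scene handle n 115 z slope [ 0.0314243  -0.02277688] y slope [-0.0180532   0.00345665] x max 0.06745411268551278
scene hoop n 65 circ (array([-0.09470684,  0.00073888,  0.04199978]), np.float64(0.001309019122990869)) plane [ 0.01011068 -0.0039769  -0.01635401] z at centre -0.017314524278606566
side handle n 70 z slope [ 0.02530068 -0.02641273] y slope [-0.01964124  0.00168479] x max 0.0677878523793813
wrist handle n 4398 z slope [ 0.00198358 -0.02435028] y slope [0.00102051 0.00024398] x max 0.06799284886528466
```

View pics/scene3.png

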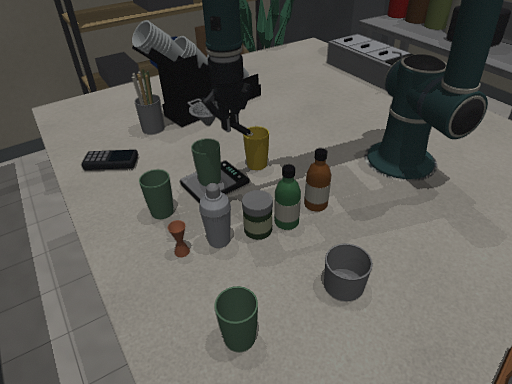

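View pics/side3.png

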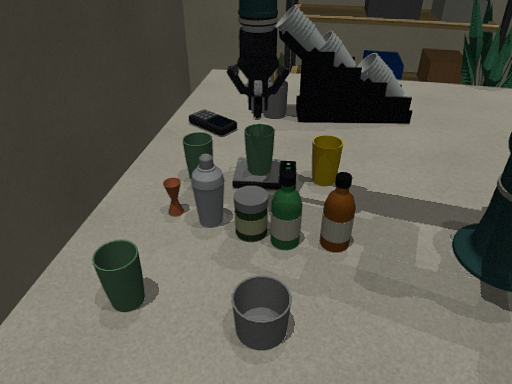

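View pics/wrist3.png

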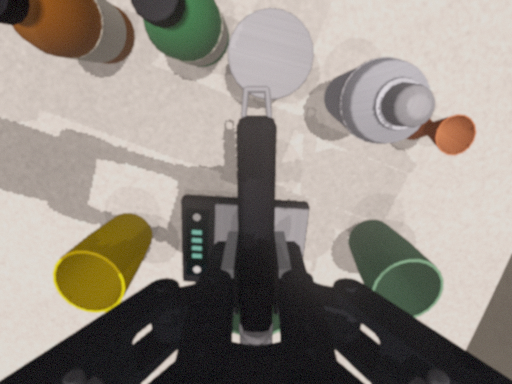

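Emit:
move_arm(
  plan=[
    {"tx": -10,"ty": 1.5,"tz": 0,"ax": 0,"ay": 0,"az": 0.02,"claw": 0},
    {"tx": -12,"ty": 2,"tz": 0,"ax": 0,"ay": 0,"az": 0.02,"claw": 0},
    {"tx": -5.5,"ty": 1.5,"tz": 0,"ax": 0,"ay": 0,"az": 0.0135,"claw": 0},
    {"tx": 0,"ty": 0,"tz": 0,"ax": 0,"ay": 0,"az": 0,"claw": 0},
    {"tx": 0,"ty": 0,"tz": 0,"ax": 0,"ay": 0,"az": 0,"claw": 0},
  ],
)

```text
time: 8.93
tool_pos: [0.574, -0.1236, 0.2532]
orientation: [-0.0, 0.673, 0.739, 0.0]
wrist_force: [0.3, -0.2, -0.4]
grip_width: 0.0149
```

```bash
sed -i 's/(.574,-.123,.2515)/(.5744,-.1231,.142)/' look.py; python3 look.py 4; python3 sp.py 4; python3 - <<'E'
from fit import *
for n in ["scene","side"]:
    s,c=pickle.load(open(n+"4.pkl","rb")); P=cloud(c).reshape(-1,3);P=P[np.isfinite(P[:,0])]
    near=lambda x,y,r:np.hypot(P[:,0]-x,P[:,1]-y)<r
    m=near(.583,-.218,.055)&(P[:,2]>.25)&(P[:,2]<.285); print(n,"hoop",circ(P[m,:2],.043),m.sum(),np.median(P[m,2]))
    m=near(.583,-.218,.055)&(P[:,2]>.142)&(P[:,2]<.155); print(n,"rim",circ(P[m,:2],.038),m.sum(),np.percentile(P[m,2],[50,99]))
    save(c,n+"4c.png",(150,60,300,220),3.5)
E
```

```text
t 8.925 pos [ 0.574  -0.1236  0.2532] grip 0.014870683564423679 F [ 0.27 -0.2  -0.41] dist 0.1112 rv [-0.0003 -0.0003 -0.001 ]
   [  0.5   0.5 111.2] [-0.0003 -0.0003 -0.001 ]
scene handle n 99 z slope [-0.02533003 -0.02011821] y slope [-0.03628991  0.00469849] x max 0.06799353343015709
scene hoop n 65 circ (array([-9.46223868e-02,  7.35684287e-06,  4.21986599e-02]), np.float64(0.0012597029186168299)) plane [ 0.0066139  -0.00640662 -0.01644154] z at centre -0.017069856105236036
side handle n 74 z slope [ 0.0362481  -0.02674206] y slope [ 0.00301896 -0.00023147] x max 0.06794586871213747
side hoop n 34 circ (array([-0.09250001,  0.00060754,  0.04238112]), np.float64(0.0009798072933306485)) plane [-2.68389430e-02  8.48919230e-05 -2.32405984e-02] z at centre -0.02069089883819727
wrist handle n 4400 z slope [ 0.00143995 -0.02433646] y slope [0.00106632 0.00024606] x max 0.06798591780863883
scene hoop (array([ 0.58754075, -0.21845123,  0.03315365]), np.float64(0.005386528506982536)) 248 0.26462490926179794
scene rim (array([ 0.58308244, -0.21922746,  0.03819953]), np.float64(0.0010695411120511741)) 145 [0.14574132 0.14919548]
side hoop (array([ 0.58047913, -0.21522137,  0.03634817]), np.float64(0.005016082897568361)) 144 0.26819060907898995
side rim (array([ 0.58335068, -0.21702202,  0.03803502]), np.float64(0.0009481747640230712)) 182 [0.14632827 0.15017946]
```

View pics/scene4c.png

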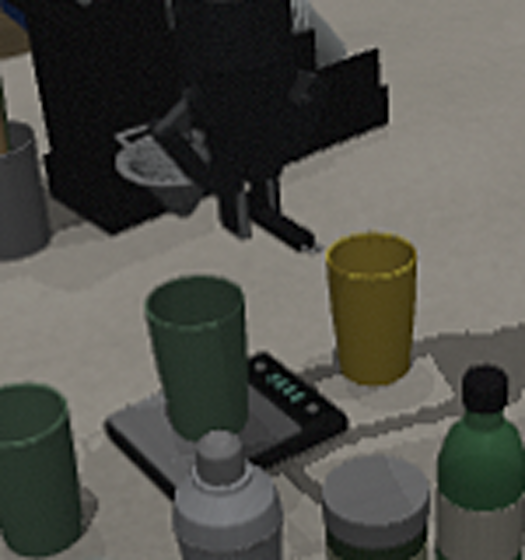

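View pics/side4c.png

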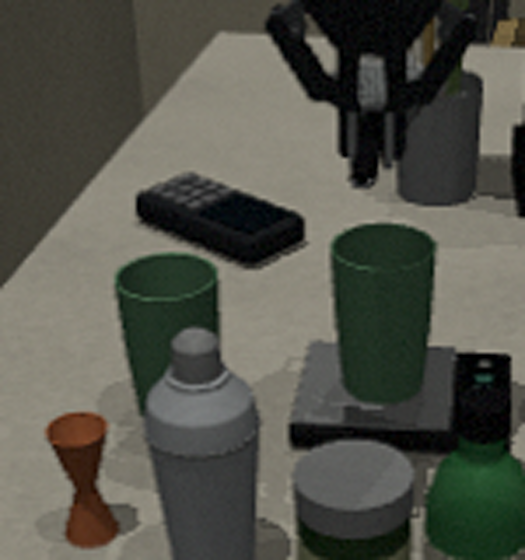

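Centring agrees within about 1.5 mm in both views. I'll descend most of the way and recheck.

Emit:
move_arm(
  plan=[
    {"tx": 0.5,"ty": 0.5,"tz": 10,"ax": 0,"ay": 0,"az": 0,"claw": 0},
    {"tx": 0,"ty": 0,"tz": 20,"ax": 0,"ay": 0,"az": 0,"claw": 0},
    {"tx": 0,"ty": 0,"tz": 20,"ax": 0,"ay": 0,"az": 0,"claw": 0},
    {"tx": 0,"ty": 0,"tz": 20,"ax": 0,"ay": 0,"az": 0,"claw": 0},
    {"tx": 0,"ty": 0,"tz": 10,"ax": 0,"ay": 0,"az": 0,"claw": 0},
  ],
)

```text
time: 9.7
tool_pos: [0.5731, -0.1227, 0.1705]
orientation: [-0.002, 0.673, 0.739, -0.001]
wrist_force: [-0.3, -0.1, -0.8]
grip_width: 0.0149
```

Emit:
move_arm(
  plan=[
    {"tx": 0,"ty": 0,"tz": 5,"ax": 0,"ay": 0,"az": 0,"claw": 0},
    {"tx": 0,"ty": 0,"tz": 0,"ax": 0,"ay": 0,"az": 0,"claw": 0},
    {"tx": 0,"ty": 0,"tz": 0,"ax": 0,"ay": 0,"az": 0,"claw": 0},
  ],
)

```text
time: 10.07
tool_pos: [0.5752, -0.1232, 0.1692]
orientation: [0.001, 0.673, 0.739, 0.0]
wrist_force: [0.2, -0.6, -0.9]
grip_width: 0.0151
```

```bash
python3 look.py 5; python3 sp.py 5; python3 - <<'E'
from fit import *
for n in ["scene","side"]:
    s,c=pickle.load(open(n+"5.pkl","rb")); save(c,n+"5c.png",(150,60,300,220),3.5)
E
```

```text
t 10.075 pos [ 0.5752 -0.1232  0.1692] grip 0.015059709826198628 F [ 0.21 -0.6  -0.91] dist 0.0273 rv [ 0.0016  0.0006 -0.0007]
   [ 0.2 -0.9 27.2] [ 0.0016  0.0006 -0.0007]
scene handle n 102 z slope [ 0.01879618 -0.02229116] y slope [-0.01803517  0.00308325] x max 0.06772132934681124
scene hoop n 60 circ (array([-9.54568830e-02, -1.03921872e-05,  4.16380598e-02]), np.float64(0.0013871330759847194)) plane [-0.04373384  0.01094152 -0.02287786] z at centre -0.018723144586464447
side handle n 76 z slope [ 0.03508517 -0.02611522] y slope [ 0.01474282 -0.00044062] x max 0.06755404320136599
wrist handle n 4395 z slope [ 0.00110358 -0.0242997 ] y slope [0.00044125 0.00024249] x max 0.06799265240946352
```

View pics/scene5c.png

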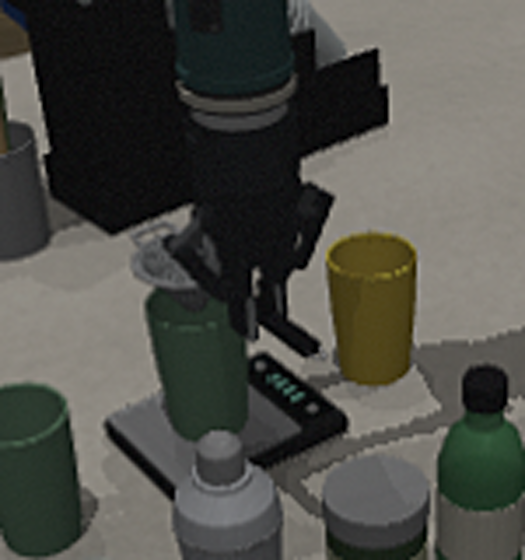

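View pics/side5c.png

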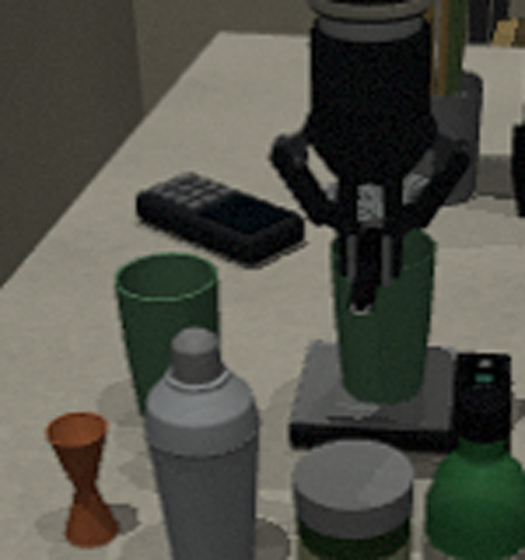

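Emit:
move_arm(
  plan=[
    {"tx": 0,"ty": -0.5,"tz": 6,"ax": 0,"ay": 0,"az": 0,"claw": 0},
    {"tx": 0,"ty": 0,"tz": 7,"ax": 0,"ay": 0,"az": 0,"claw": 0},
    {"tx": 0,"ty": 0,"tz": 7,"ax": 0,"ay": 0,"az": 0,"claw": 0},
    {"tx": 0,"ty": 0,"tz": 5,"ax": 0,"ay": 0,"az": 0,"claw": 0},
    {"tx": 0,"ty": 0,"tz": 2,"ax": 0,"ay": 0,"az": 0,"claw": 0},
  ],
)

```text
time: 10.85
tool_pos: [0.5737, -0.123, 0.1405]
orientation: [-0.0, 0.673, 0.739, -0.0]
wrist_force: [1.0, 0.1, -0.9]
grip_width: 0.0148
```

Emit:
move_arm(
  plan=[
    {"tx": 0,"ty": 0,"tz": 0,"ax": 0,"ay": 0,"az": 0,"claw": 0},
    {"tx": 0,"ty": 0,"tz": 0,"ax": 0,"ay": 0,"az": 0,"claw": 0},
    {"tx": 0,"ty": 0,"tz": 0,"ax": 0,"ay": 0,"az": 0,"claw": 0},
    {"tx": 0,"ty": 0,"tz": 0,"ax": 0,"ay": 0,"az": 0,"claw": 0},
    {"tx": 0,"ty": 0,"tz": 0,"ax": 0,"ay": 0,"az": 0,"claw": 0},
  ],
)

```text
time: 11.48
tool_pos: [0.5741, -0.1231, 0.1414]
orientation: [0.0, 0.673, 0.739, 0.0]
wrist_force: [-0.4, -0.4, -1.3]
grip_width: 0.0152
```

```bash
python3 look.py 6; python3 sp.py 6; python3 - <<'E'
from fit import *
from scipy.spatial.transform import Rotation as R
for n in ["scene","side"]:
    s,c=pickle.load(open(n+"6.pkl","rb")); save(c,n+"6c.png",(160,100,280,220),4.5)
    P=cloud(c).reshape(-1,3);C=c["color"].reshape(-1,3).astype(int);k=np.isfinite(P[:,0]);P=P[k];C=C[k]
    g=(C[:,1]>C[:,0]+8)
    near=lambda x,y,r:np.hypot(P[:,0]-x,P[:,1]-y)<r
    m=near(.583,-.218,.06)&g&(P[:,2]>.05)&(P[:,2]<.155); print(n,"tumbler top z",np.percentile(P[m,2],99), m.sum())
    s0,c0=pickle.load(open(n+"0.pkl","rb")); Q=cloud(c0).reshape(-1,3);C0=c0["color"].reshape(-1,3).astype(int)
    f=lambda P,C:circ(P[(np.hypot(P[:,0]-.583,P[:,1]+.218)<.06)&(C[:,1]>C[:,0]+8)&(P[:,2]>.06)&(P[:,2]<.1),:2],.038)[0]
    print(" body before/after",f(Q,C0),f(P,C))
    d=cv2.absdiff(c["color"],c0["color"]).max(2); cv2.imwrite("pics/diff_%s.png"%n,d*2)
E
```

```text
t 11.475 pos [ 0.5741 -0.1231  0.1414] grip 0.015221022869985262 F [-0.38 -0.42 -1.25] dist 0.0007 rv [ 0.0002  0.0001 -0.0007]
   [-0.   0.3 -0.6] [ 0.0002  0.0001 -0.0007]
scene handle n 99 z slope [ 0.03878326 -0.0233018 ] y slope [-0.01924715  0.00284599] x max 0.06796719005880074
scene hoop n 66 circ (array([-9.57580002e-02, -9.79299450e-05,  4.18364797e-02]), np.float64(0.0012501019305535784)) plane [ 0.00446892 -0.0127209  -0.01791822] z at centre -0.01834276947778376
side handle n 79 z slope [ 0.02289617 -0.02534793] y slope [ 0.00596458 -0.00041467] x max 0.06791017591767895
wrist handle n 4394 z slope [ 0.00129155 -0.02431623] y slope [0.00192998 0.00017974] x max 0.06797573824330909
scene tumbler top z 0.14745529910594984 596
 body before/after [ 0.58229653 -0.22084413  0.03642111] [ 0.58257674 -0.22068968  0.03630985]
side tumbler top z 0.14371801338181933 494
 body before/after [ 0.5836463  -0.21790632  0.03564962] [ 0.58340302 -0.21846367  0.03589119]
```

View pics/scene6c.png

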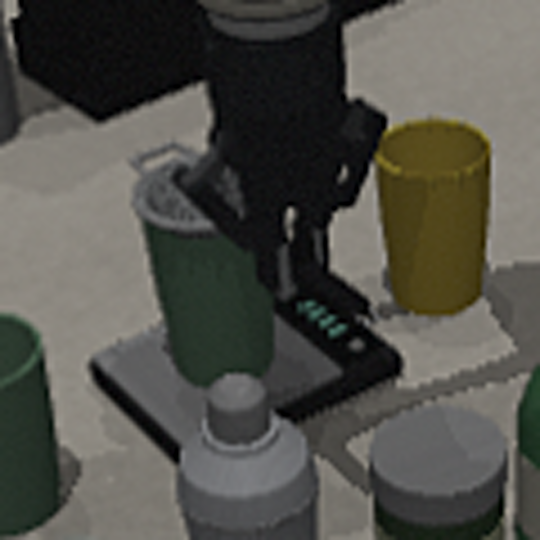

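View pics/wrist6.png

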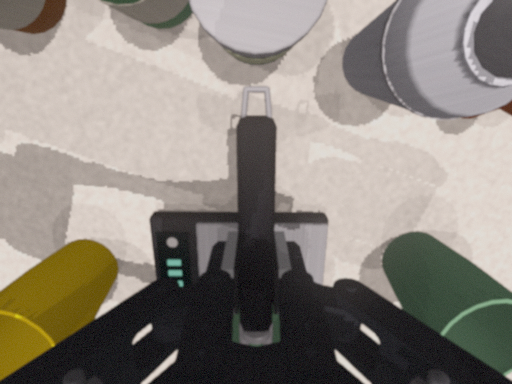

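View pics/diff_scene.png

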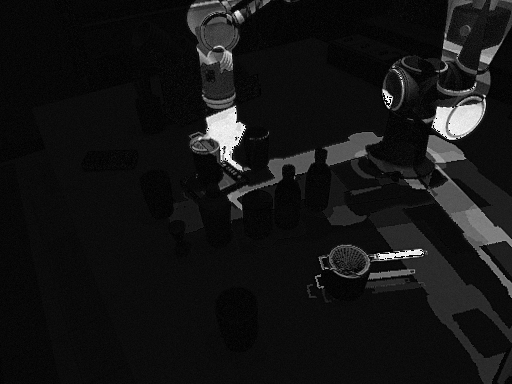

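The hoop is centred and level, and the scale edge is square to the handle. The difference image shows nothing else moved. I'll let it settle briefly and hand in.

Emit:
move_arm(
  plan=[
    {"tx": 0,"ty": 0,"tz": 0,"ax": 0,"ay": 0,"az": 0,"claw": 0},
    {"tx": 0,"ty": 0,"tz": 0,"ax": 0,"ay": 0,"az": 0,"claw": 0},
    {"tx": 0,"ty": 0,"tz": 0,"ax": 0,"ay": 0,"az": 0,"claw": 0},
    {"tx": 0,"ty": 0,"tz": 0,"ax": 0,"ay": 0,"az": 0,"claw": 0},
    {"tx": 0,"ty": 0,"tz": 0,"ax": 0,"ay": 0,"az": 0,"claw": 0},
  ],
)

```text
time: 12.25
tool_pos: [0.574, -0.1231, 0.1413]
orientation: [-0.0, 0.673, 0.739, -0.0]
wrist_force: [0.6, 0.1, -1.5]
grip_width: 0.0149
```

```bash
python3 -c "
from go import *
to((.5744,-.1231,.142),95.4,1); print(r.sense()['joint_velocities'].round(4)); print(r.sign_off())"
```

```text
t 12.25 pos [ 0.574  -0.1231  0.1413] grip 0.014944488299540079 F [ 0.57  0.15 -1.52] dist 0.0008 rv [-0.      0.     -0.0008]
   [-0.   0.4 -0.7] [-0.      0.     -0.0008]
[-0.0004  0.0013  0.0003  0.0006 -0.0006 -0.0007]
the job is handed in; nothing more can be done
None
```

The strainer is held still over the green tumbler on the scale. I lifted it straight off the rinse pot by its handle and carried it over the row of bottles and tins at a hoop height of about 27 cm. I handed the job in at about 12 s; the hand-in reports no verdict.

What the last checks showed:
- **Height:** the hoop's underside is about 9 mm above the rim. This comes from the arm's pose, the handle height seen by the wrist camera and the given tumbler and scale heights; it was not measured directly between hoop and rim.
- **Centring:** the hoop is about 1–2 mm off the rim's centre.
- **Level and handle:** it is level within about 1°. The handle points out of the scale's left side, square to it within about 1°.
- **Stillness and contact:** the arm is at rest. The wrist force reads about 1.5 N, roughly the strainer's weight, with no sign of contact.
- **Surroundings:** the fitted tumbler position changed by less than 1 mm, within measurement noise. Before-and-after pictures show no movement in the pot or the other things.

Two things disagreed:
- **Before the grasp:** the wrist and outer cameras differed by about 4 mm on the handle's sideways position. I followed the wrist camera.
- **At the end:** the gripper hid most of the hoop. The hoop check therefore rests on few points from the scene camera, and the side camera could not see it.

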